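Reset the fork mount on a bench frame holder and set its gib screw

ROBOT

A 6-joint arm with a two-finger parallel gripper is mounted at the origin on the work surface. World frame = base frame: x ahead of the robot, y to its left, z up, the work surface at z = 0. Lengths are in m, angles in degrees, forces in N, time in s.
With the tool pointing down it reaches from about 0.3 to 0.95 m from the base axis. Payload 3.1 kg.
Tool frame: the origin (TCP) lies between the finger pads; the fingertips stand 14 mm ahead of it and the grasp point (between the pads) lies 5 mm behind it (robot.tip_reach is the distance from the TCP to the fingertips, in m); z points along the fingers, y is the line along which they close (so a half turn about z gives the same grasp; the last joint's range is limited). The gripper opens to 85 mm and grips with 20 to 120 N. Pads are 22 mm wide; open, the fingers measure 114 mm over their backs; the gripper's body (76 mm by 85 mm) begins 54 mm behind the grasp point. The pads swing forward as they close: fully open they stand 13 mm farther back than shut.
Start: joints at [59.548, 17.653, 93.61, -0, 68.738, -3.994], TCP at [0.279, 0.56, 0.245] pointing down, gripper open.
Joint ranges: [-175.34, 175.34], [-45.06, 112.39], [2.9, 150.54], [-68.45, 248.45], [3.09, 151.38], [-168.51, 168.51]. Speed limits (degrees/s): [159.86, 159.86, 180, 180, 180, 180].

INTERFACE

Orientations are given as a 3x3 rotation matrix whose columns are the frame's x, y, z axes.
In Python, from cell import robot gives the robot as it stands.
- The arm moves only by the tool arm_command, never from a script. Its argument "plan" is a list of rows, each an object with "delta_pos": the shift along the tool's x, y, z in mm, a list of three; "delta_rot": the turn, a rotation vector about the tool's x, y, z in degrees, a list of three; "hand": the gripper command: -1 is shut, 1 is fully open, values between are in proportion. A call has 1 to 20 rows; each row is the pose to reach, as a shift and turn from the pose commanded when the call began, along the tool's axes at that moment; what a row does not reach only later rows make up. A row lasts 1/8 s, in which the tool goes at most 62.5 mm and 10.7 degrees, less where a joint would pass 70% of its speed; a pose out of reach is approached as far as the arm can. A call with a gripper value outside its range is refused whole. The fingers move at their own pace and stop on an object; "grip_force" is the grip in N (left out, the last holds). Time passes only in rows, so rows that repeat a pose let the fingers close. It gives the time, the measured TCP pose, the force, the opening and the grip force at its end, in the units of the state.
- robot.get_state(): the state, without advancing time (a new reading comes with each control period).
- robot.grab_frame(name): name is "side" or "top" or "wrist"; returns a dict with "pixels" (400x640x3 uint8, red, green, blue), "K" (3x3 intrinsics, pixels), "rvec" (rotation vector, rad) and "tvec" (3), from world to camera coordinates, as OpenCV has them. Camera axes: x right, y down, z forward; pixel columns grow to the right and rows downward; lengths in m; the calibration is good to about 2 mm. A picture is of the moment at which its call begins. There is no depth.
- robot.sign_off(): hands the job in; it is judged then, once.
Trained networks look in the newest picture that a camera, given by its name, has taken for a name from the list of things; names that differ only in an ending like _2 or _b are one class to them, and where a whole thing is asked for, a point or a joint stands for the part that bears it (a point fixed in the world has none). Each returns a list of dicts, best first, with "p" (0 to 1); they miss things now and then, are a little off and sometimes report something else, mostly with a low value. They report only what shows in the picture. A call takes as long as a camera call.
- robot.cut_out(camera, target): "mask" (400x640 bool, what is visible of it).
- robot.place_of(camera, target): "position" ([x, y, z] in m, in world coordinates, good to about 4 mm: a listed point, or the origin of a listed thing).
The state is a dict: "time": time; "joint_pos": joint angles; "dq": joint speeds; "effort": joint torques, N m; "tcp_pos": TCP position; "orientation": TCP orientation; "ft_force": force on the tool from outside, world axes, zero at the start; "torque": the same for the moment, N m; "opening": opening from 0.0 (shut) to 1.0 (fully open); "grasp_force": force on a finger pad.
Only numpy, scipy, OpenCV 4.12 (cv2) and the standard library are available. Lean on these libraries where they do the work, as an engineer would, in place of code of your own. Each camera call takes 0.05 s, during which the arm holds its last target. There are 200 camera calls.

TASK

Set up the bench frame holder for a short frame: pull up the spring plunger on the sliding fork mount, slide the mount along the beam to the last hole towards the bottom-bracket cradle and let the pin drop fully home. Then screw the wing-headed gib screw down (clockwise) until it bottoms, taking a fresh hold as often as needed, and back it off a quarter turn so that the mount is free of shake but not jammed. Leave the other things on the bench where they are.

Things in the scene. Friction and masses are not known exactly. Their poses are not given: they have to be found in the camera images.
- holder: bench frame holder, fixed: a square aluminium beam 850 mm long, 50 mm wide, its top 70 mm above the bench, with a V-shaped bottom-bracket cradle near one end. Origin at bench level under the beam's centre line; y runs along the beam, away from the cradle; z up. Four 15 mm index holes, 50 mm apart, in the beam's top at y = +110, +60, +10 and -40 mm
- cradle (a point): middle of the V of the bottom-bracket cradle, fixed on the beam near its end, 410 mm beyond the last hole
- last_hole (a point): mouth of the last index hole, the one nearest the cradle, on the beam's top; fixed
- mount (a joint): travel of the fork mount along the beam towards the cradle (the holder's -y), m: 0 at the start, its pin in the second hole (y = +60 mm); 0.050 at the third hole, 0.100 at the last hole. Runs from -0.052 to 0.125 and drags with about 3 N
- sleeve_top (a point): on the fork mount's sleeve: dark steel, 64 mm wide, 200 mm long round the beam, flat top at this height, 77 mm above the bench. In a row along the beam on it: the spring plunger 40 mm from this point on the cradle's side, the wing screw 40 mm on the other side, and 113 mm on that side the fork tube, a level aluminium tube across the beam, 128 mm above the bench at its top
- plunger_knob (a point): centre of the spring plunger's black round pull knob, on the pin's axis: 28 to 36 mm diameter, from 22 mm below to 18 mm above this point, over a 22 mm thick steel barrel whose top is 25 mm below it and which stands on the sleeve. Pulled straight up. It moves with the mount; axes as the holder's
- pin (a joint): lift of the plunger's pin, m: 0 fully down in a hole, 0.012 with its nose riding on the beam's top (clear of the holes), 0.020 at most. A spring of 7 N (down) to 11 N (full lift) drives it down. The pin is 12 mm thick with a round nose, so it finds a hole when let go within about 3 mm of it
- wing_head (a point): the place to grip the screw's steel wing head, on the screw's axis, 19 mm over the wings' lower edge. The head is a flat upright plate 12 mm thick, 70 mm from wing tip to wing tip, 28 mm tall in the middle and 34 mm at the wings, over a 22 mm collar. The point turns with the head: the wings point along its x, it is pinched across its y; z up. It moves with the mount
- wing (a joint): angle of the gib screw, rad: 0 where it bottoms (a hard stop), growing as it is unscrewed, anticlockwise seen from above; clockwise screws it down. At 0 the wings lie across the beam, along the holder's x axis. It starts 2.6 to 3.7 rad up, needs about 0.05 N m, stays where it is left, and rises 3 mm a turn
- oil_bottle: amber oil bottle with a white cap, 66 mm diameter, 170 mm tall, standing; stands by, origin in the middle of its underside
- grease_tub: white tub with a black lid, 84 mm diameter, 70 mm tall; stands by, origin in the middle of its underside
- wrench: combination wrench lying flat, 170 mm long; stands by, origin in the middle of its underside
- screwdriver: screwdriver with a black handle, lying, 200 mm long; stands by, origin in the middle of its underside
- dish: shallow steel parts dish, 120 mm diameter, 35 mm high; stands by, origin in the middle of its underside
- hub: bare aluminium wheel hub standing on end, 60 mm diameter, 112 mm tall; stands by, origin in the middle of its underside
- cassette: cassette of steel sprockets lying flat, 100 mm diameter, 35 mm high; stands by, origin in the middle of its underside

How it is judged (in metres and radians):
On the way, in this order (a step that is already met when the one before it is completed fails the run):
1. the fork mount stands at the last hole and the plunger's pin is fully down in it (value of joint mount between 0.096 and 0.104 m and value of joint pin below 0.002 m), for 0.2 s.
2. the gib screw is screwed down until it bottoms (all of step 1 and value of joint wing below 0.07 rad), for 0.1 s.
At the end, for the whole second after the job is handed in: The fork mount is at the last hole (within 4 mm) with the pin down in it (lift under 2 mm), and the gib screw rests a quarter turn, within 20 degrees, up from where it bottomed (all of step 1 and value of joint wing between 1.22 and 1.92 rad and velocity of joint wing between -0.05 and 0.05 rad/s); the robot touches nothing.
It fails at once if another thing on the bench is moved more than 30 mm (distance of any of oil_bottle, grease_tub, wrench, screwdriver, dish, hub, cassette from where it was at the start of the episode above 0.03 m).
It also fails if it takes over 69 s, if anything falls off the work surface, if the arm or the gripper's body presses on something with over 40 N, if the wrist force passes 120 N, or if a joint passes its speed limit or range.

## Working session

There is one attempt and no reset: what is moved stays moved. The work goes in short steps, Python scripts to look and compute and a tool call to move; the robot and the scene stay as the last step left them, time stands still between calls to the robot, and variables do not carry over. Pictures are saved under pics/ and viewed, at most 10 in all, crops included, and the job is handed in when it is done.

Besides the shell and the picture viewer there is one more tool, called after "Request:" as name([rows], argument=value, ...), one row to a line, values as JSON. arm_command: Moves the arm, as the interface text tells. Its arguments: {"type":"object","properties":{"plan":{"type":"array","items":{"type":"object","properties":{"delta_pos":{"type":"array","items":{"type":"number"}},"delta_rot":{"type":"array","items":{"type":"number"}},"hand":{"type":"number"}}}},"grip_force":{"type":"number"}},"required":["plan"]}

```bash
mkdir -p pics; python3 - <<'E'
from cell import robot
import cv2,numpy as np
s=robot.get_state();print(s)
for c in("top","side"):
    f=robot.grab_frame(c);cv2.imwrite(f"pics/{c}0.png",f["pixels"][:,:,::-1])
    for t in("holder","cradle","last_hole","sleeve_top","plunger_knob","wing_head","oil_bottle","grease_tub","hub","dish","cassette","wrench","screwdriver"):
        print(c,t,[(np.round(d["position"],4).tolist(),round(d["p"],2)) for d in robot.place_of(c,t)][:2])
E
```

```text
{'time': 0.0, 'joint_pos': array([ 5.95484815e+01,  1.77041527e+01,  9.36889376e+01, -5.07633200e-04,
        6.87392136e+01, -3.99466094e+00]), 'dq': array([ 0.03017001, -0.06938842,  0.03476697,  0.13441776, -0.09788663,
       -0.02870319]), 'effort': array([ 4.33074410e-04, -4.15242434e+01, -2.76668161e+01,  8.97614314e-05,
        9.98840231e-03, -2.15628705e-05]), 'tcp_pos': array([0.27808743, 0.55883976, 0.24405573]), 'orientation': array([[-8.95271431e-01,  4.45519597e-01, -1.16317332e-03],
       [ 4.45521089e-01,  8.95269222e-01, -1.99479466e-03],
       [ 1.52633163e-04, -2.30410091e-03, -9.99997334e-01]]), 'ft_force': array([ 0.23803125, -0.65153636, -0.69344714]), 'torque': array([-0.02444399,  0.03880717,  0.01739579]), 'grasp_force': 0.0, 'opening': 1.0001891107937582}
top holder []
top cradle [([0.5919, -0.4893, 0.1411], 0.86), ([0.6871, -0.2592, 0.003], 0.52)]
top last_hole [([0.5775, -0.0787, 0.074], 0.78)]
top sleeve_top [([0.5672, 0.0584, 0.0755], 0.97), ([0.5777, -0.0805, 0.0734], 0.67)]
top plunger_knob [([0.6804, 0.1642, -0.0005], 0.58), ([0.5664, 0.0212, 0.124
[... 624 characters left out ...]
 0.97), ([0.5672, 0.0257, 0.1204], 0.29)]
side last_hole [([0.5759, -0.0766, 0.0657], 0.84), ([0.7171, -0.1374, -0.0014], 0.66)]
side sleeve_top [([0.6829, 0.1648, 0.0009], 0.29)]
side plunger_knob [([0.5647, 0.0247, 0.1189], 0.68), ([0.5872, -0.4852, 0.1395], 0.62)]
side wing_head [([0.5679, 0.1045, 0.1241], 0.57)]
side oil_bottle [([0.6837, -0.2683, -0.0008], 0.73), ([0.5641, 0.0251, 0.1173], 0.41)]
side grease_tub [([0.4368, 0.1636, -0.0007], 0.65)]
side hub [([0.7163, -0.1341, -0.0002], 0.84)]
side dish [([0.4567, -0.2387, 0.0004], 0.65)]
side cassette [([0.716, -0.0261, -0.0034], 0.73)]
side wrench [([0.4403, -0.0271, -0.0035], 0.62)]
side screwdriver [([0.6796, 0.1635, -0.0004], 0.93)]
```

View pics/top0.png

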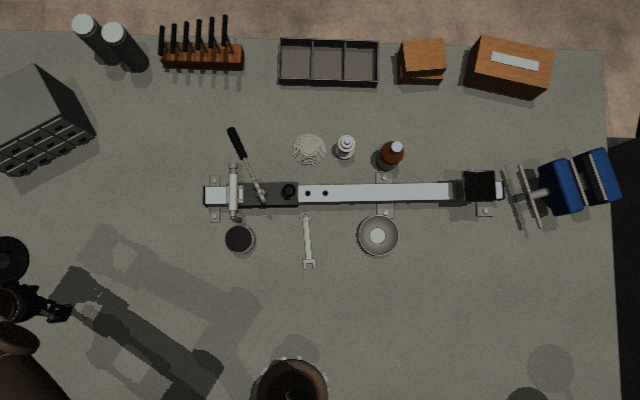

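View pics/side0.png

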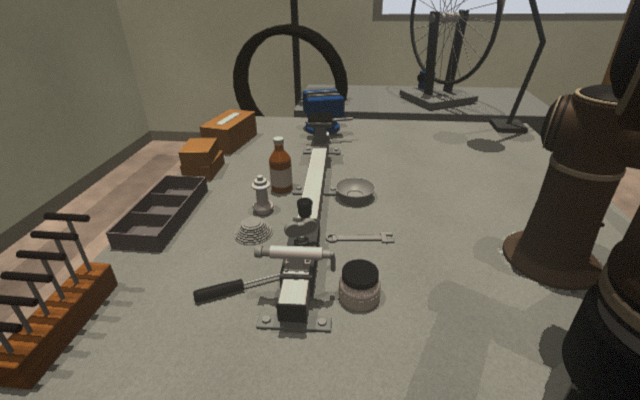

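The top view shows the knob at about (289,191), the wing screw at about (258,192) and the free holes at about (307,193) and (326,193). The side view agrees: the knob is at (305,207) and the tube lies in front of the wing. Next I'll move over the knob and measure with the wrist camera.

```bash
cat > h.py <<'E'
from cell import robot
import numpy as np
from scipy.spatial.transform import Rotation as R
def delta(p,yang):
    """tool-frame shift (mm) and rotvec (deg) to TCP p, pointing down, tool y at world angle yang"""
    s=robot.get_state();A=s["orientation"];a=np.radians(yang)
    y=np.array([np.cos(a),np.sin(a),0]);z=np.array([0,0,-1.]);B=np.c_[np.cross(y,z),y,z]
    print("dpos",np.round(A.T@(np.array(p)-s["tcp_pos"])*1000,1),"drot",np.round(np.degrees(R.from_matrix(A.T@B).as_rotvec()),2))
def st():
    s=robot.get_state();A=s["orientation"]
    print("t",round(s["time"],2),"tcp",np.round(s["tcp_pos"],4),"yang",round(np.degrees(np.arctan2(A[1,1],A[0,1])),2),"q",np.round(s["joint_pos"],1),"F",np.round(s["ft_force"],1),"T",np.round(s["torque"],2),"op",round(s["opening"],3),"gf",round(s["grasp_force"],1))
def places(cam,names):
    robot.grab_frame(cam)
    for t in names: print(cam,t,[(np.round(d["position"],4).tolist(),round(d["p"],2)) for d in robot.place_of(cam,t)][:2])
E
python3 -c "
from h import *
delta([.566,.03,.245],92)"
```

```text
dpos [-4.933e+02 -3.459e+02  3.000e-01] drot [ -0.    -0.   -28.46]
```

Request:
arm_command([
  {"delta_pos": [-48,-34,0],"delta_rot": [0,0,-3],"hand": 1},
  {"delta_pos": [-97,-68,0],"delta_rot": [0,0,-6],"hand": 1},
  {"delta_pos": [-146,-102,0],"delta_rot": [0,0,-9],"hand": 1},
  {"delta_pos": [-195,-136,0],"delta_rot": [0,0,-12],"hand": 1},
  {"delta_pos": [-244,-171,0],"delta_rot": [0,0,-15],"hand": 1},
  {"delta_pos": [-293,-205,0],"delta_rot": [0,0,-18],"hand": 1},
  {"delta_pos": [-342,-240,0],"delta_rot": [0,0,-21],"hand": 1},
  {"delta_pos": [-391,-274,0],"delta_rot": [0,0,-24],"hand": 1},
  {"delta_pos": [-440,-308,0],"delta_rot": [0,0,-27],"hand": 1},
  {"delta_pos": [-493,-346,0],"delta_rot": [0,0,-28.5],"hand": 1},
  {"delta_pos": [-493,-346,0],"delta_rot": [0,0,-28.5],"hand": 1},
  {"delta_pos": [-493,-346,0],"delta_rot": [0,0,-28.5],"hand": 1},
])

```text
time: 2.9
tcp_pos: [0.5654, 0.0301, 0.245]
orientation: [[-0.999, -0.034, -0.001], [-0.034, 0.999, 0.001], [0.001, 0.001, -1.0]]
ft_force: [-0.8, 0.4, -0.7]
opening: 0.999
grasp_force: 0.0
```

```bash
python3 - <<'E'
from h import *
import cv2
st()
f=robot.grab_frame("wrist");cv2.imwrite("pics/w1.png",f["pixels"][:,:,::-1])
places("wrist",["plunger_knob","wing_head","sleeve_top","last_hole"])
places("side",["plunger_knob","wing_head","last_hole"])
E
```

```text
t 2.9 tcp [0.5654 0.0301 0.245 ] yang 91.96 q [ -1.4  11.3 101.7   0.   67.1 -93.4] F [-0.8  0.4 -0.7] T [ 0.03  0.03 -0.04] op 0.999 gf 0.0
wrist plunger_knob []
wrist wing_head [([0.5633, 0.0961, 0.1218], 0.78)]
wrist sleeve_top [([0.5654, 0.0611, 0.0721], 0.77)]
wrist last_hole [([0.5729, -0.0782, 0.0718], 0.61), ([0.4594, -0.2359, 0.0035], 0.6)]
side plunger_knob [([0.5656, 0.0278, 0.1207], 0.67)]
side wing_head []
side last_hole [([0.5747, -0.0756, 0.0701], 0.86)]
```

View pics/w1.png

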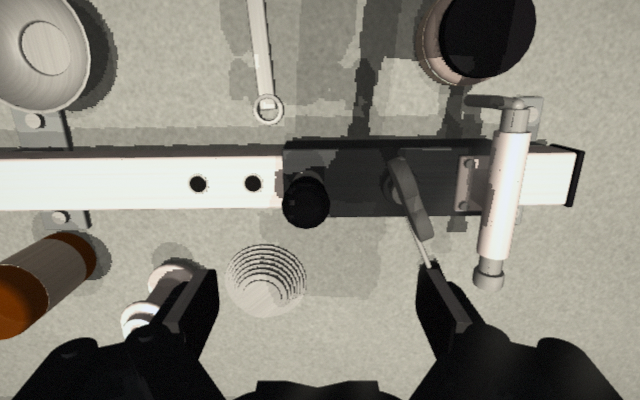

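The wrist view shows the knob top at about (305,198), two holes at (253,183) and (198,184), and the wing plate from (398,160) to (426,238). I'll triangulate these.

```bash
cat >> h.py <<'E'
import cv2
def ray(f,uv,z):
    Rm=cv2.Rodrigues(np.array(f["rvec"],float))[0];t=np.array(f["tvec"],float).ravel()
    C=-Rm.T@t;d=Rm.T@np.linalg.inv(f["K"])@np.array([uv[0],uv[1],1.]);return C+d*(z-C[2])/d[2]
E
python3 - <<'E'
from h import *
f=robot.grab_frame("wrist");g=f["pixels"].astype(np.uint8)
gray=cv2.cvtColor(g,cv2.COLOR_RGB2GRAY)
for (x0,x1) in((188,210),(243,265)):
    m=(gray[172:196,x0:x1]<90);v,u=np.nonzero(m);print("hole",ray(f,(u.mean()+x0,v.mean()+172),.07).round(4))
Rm=cv2.Rodrigues(np.array(f["rvec"],float))[0];print("cam",(-Rm.T@np.array(f["tvec"]).ravel()).round(3))
for t in("wing_head","plunger_knob"):
    for d in robot.cut_out("wrist",t)[:2]:
        v,u=np.nonzero(d["mask"]);r=cv2.minAreaRect(np.c_[u,v].astype(np.float32));print(t,d["p"],len(u),u.min(),u.max(),v.min(),v.max(),r)
        for vv in range(v.min(),v.max(),6): print(vv,u[v==vv].min(),u[v==vv].max(),end=' | ')
        print()
cv2.imwrite("pics/w1c.png",cv2.resize(g[130:260,270:450,::-1],None,fx=4,fy=4,interpolation=cv2.INTER_CUBIC))
m=(gray[150:240,275:335]<25).astype(np.uint8)
n,l,s_,c=cv2.connectedComponentsWithStats(m);print(s_,c)
E
```

```text
hole [ 0.5717 -0.0787  0.07  ]
hole [ 0.5694 -0.0287  0.07  ]
cam [0.482 0.028 0.375]
wing_head 0.57 1908 386 432 155 240 ((406.4380187988281, 198.7890625), (88.90853881835938, 28.545589447021484), 70.76932525634766)
155 397 401 | 161 386 406 | 167 387 409 | 173 389 411 | 179 391 414 | 185 391 416 | 191 390 417 | 197 391 418 | 203 398 420 | 209 403 423 | 215 405 426 | 221 407 429 | 227 410 431 | 233 413 432 | 239 417 426 | 
wing_head 0.16 47167 0 583 94 292 ((289.78070068359375, 181.5874786376953), (582.2216186523438, 197.84869384765625), 3.2704880237579346)
94 467 491 | 100 463 541 | 106 479 541 | 112 13 540 | 118 14 538 | 124 15 537 | 130 17 536 | 136 19 535 | 142 20 537 | 148 17 573 | 154 0 582 | 160 0 581 | 166 0 580 | 172 0 579 | 178 0 577 | 184 0 576 | 190 0 574 | 196 0 573 | 202 0 571 | 208 0 521 | 214 40 519 | 220 42 518 | 226 45 512 | 232 412 512 | 238 416 511 | 244 475 509 | 250 475 508 | 256 478 506 | 262 477 501 | 268 473 500 | 274 471 502 | 280 471 501 | 286 474 500 | 
plunger_knob 0.66 1894 281 328 176 227 ((303.58624267578125, 201.9654998779297), (50.50912857055664, 46.795223236083984), 68.19859313964844)
176 307 310 | 182 291 320 | 188 287 323 | 194 283 325 | 200 282 327 | 206 282 328 | 212 283 326 | 218 286 323 | 224 293 315 | 
[[   0    0   60   90 3438]
 [  31   16   18   11   60]
 [   7   22   47   56 1902]] [[28.97731239 41.2399651 ]
 [41.91666667 19.26666667]
 [30.053102   51.18874869]]
```

View pics/w1c.png

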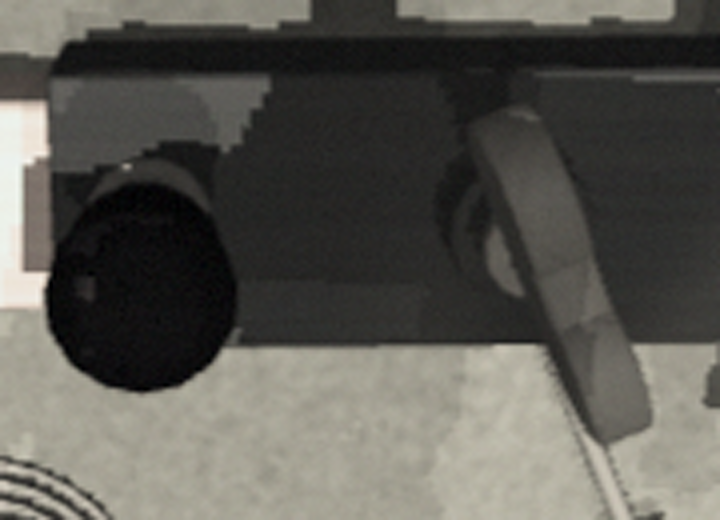

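```bash
python3 - <<'E'
from h import *
f=robot.grab_frame("wrist")
print("knob",ray(f,(305,201),.128).round(4))
a,b=ray(f,(396,160),.138),ray(f,(427,236),.138);print("wing",a.round(4),b.round(4),(a+b)/2,np.linalg.norm(b-a),np.degrees(np.arctan2(b[1]-a[1],b[0]-a[0])))
delta([.567,.0235,.115],92.4)
E
```

```text
knob [0.5659 0.0212 0.128 ]
wing [0.5302 0.0838 0.138 ] [0.5868 0.1132 0.138 ] [0.55852916 0.09849559 0.138     ] 0.06375845041215453 27.448198311456235
dpos [ -1.1  -6.7 130.3] drot [-0.    0.   -0.35]
```

Request:
arm_command([
  {"delta_pos": [-1,-7,40],"delta_rot": [0,0,-0.4],"hand": 1},
  {"delta_pos": [-1,-7,80],"delta_rot": [0,0,-0.4],"hand": 1},
  {"delta_pos": [-1,-7,110],"delta_rot": [0,0,-0.4],"hand": 1},
  {"delta_pos": [-1,-7,130],"delta_rot": [0,0,-0.4],"hand": 1},
  {"delta_pos": [-1,-7,130],"delta_rot": [0,0,-0.4],"hand": -1},
  {"delta_pos": [-1,-7,130],"delta_rot": [0,0,-0.4],"hand": -1},
  {"delta_pos": [-1,-7,130],"delta_rot": [0,0,-0.4],"hand": -1},
  {"delta_pos": [-1,-7,130],"delta_rot": [0,0,-0.4],"hand": -1},
  {"delta_pos": [-1,-7,130],"delta_rot": [0,0,-0.4],"hand": -1},
  {"delta_pos": [-1,-7,130],"delta_rot": [0,0,-0.4],"hand": -1},
  {"delta_pos": [-1,-7,130],"delta_rot": [0,0,-0.4],"hand": -1},
], grip_force=50)

```text
time: 4.97
tcp_pos: [0.5682, 0.0229, 0.1172]
orientation: [[-0.999, -0.043, 0.003], [-0.043, 0.999, -0.001], [-0.003, -0.001, -1.0]]
ft_force: [-0.6, -0.6, 6.7]
opening: 0.392
grasp_force: 49.3
```

```bash
python3 -c "
from h import *
st()"
```

```text
t 4.97 tcp [0.5682 0.0229 0.1172] yang 92.46 q [ -2.1  20.3 106.6  -0.   52.9 -94.5] F [-0.6 -0.6  6.7] T [-0.35  0.14 -0.  ] op 0.392 gf 49.3
```

Request:
arm_command([
  {"delta_pos": [0,0,-7],"delta_rot": [0,0,0],"hand": -1},
  {"delta_pos": [0,0,-14],"delta_rot": [0,0,0],"hand": -1},
  {"delta_pos": [0,0,-20],"delta_rot": [0,0,0],"hand": -1},
  {"delta_pos": [0,0,-20],"delta_rot": [0,0,0],"hand": -1},
])

```text
time: 5.48
tcp_pos: [0.568, 0.0228, 0.1344]
orientation: [[-0.999, -0.043, 0.003], [-0.043, 0.999, -0.001], [-0.003, -0.001, -1.0]]
ft_force: [7.2, -1.5, -10.7]
opening: 0.389
grasp_force: 50.6
```

```bash
python3 - <<'E'
from h import *
st()
places("side",["plunger_knob","wing_head","last_hole"])
places("top",["plunger_knob","wing_head","last_hole","cradle"])
E
```

```text
t 5.47 tcp [0.568  0.0228 0.1344] yang 92.44 q [ -2.1  18.9 106.2  -0.   54.7 -94.5] F [  7.2  -1.5 -10.7] T [-0.4  -0.96  0.06] op 0.389 gf 50.6
side plunger_knob [([0.5651, 0.0284, 0.1344], 0.62)]
side wing_head [([0.5712, 0.104, 0.1237], 0.57)]
side last_hole [([0.5724, -0.075, 0.0686], 0.58)]
top plunger_knob [([0.4385, -0.0305, 0.0003], 0.33)]
top wing_head [([0.5587, 0.1064, 0.1226], 0.63)]
top last_hole []
top cradle [([0.5908, -0.49, 0.141], 0.61)]
```

Request:
arm_command([
  {"delta_pos": [0,-10,0],"delta_rot": [0,0,0],"hand": -1},
  {"delta_pos": [0,-25,0],"delta_rot": [0,0,0],"hand": -1},
  {"delta_pos": [0,-40,0],"delta_rot": [0,0,0],"hand": -1},
  {"delta_pos": [0,-55,0],"delta_rot": [0,0,0],"hand": -1},
  {"delta_pos": [0,-70,0],"delta_rot": [0,0,0],"hand": -1},
  {"delta_pos": [0,-85,0],"delta_rot": [0,0,0],"hand": -1},
  {"delta_pos": [0,-95,0],"delta_rot": [0,0,0],"hand": -1},
  {"delta_pos": [0,-100,0],"delta_rot": [0,0,0],"hand": -1},
  {"delta_pos": [0,-100,0],"delta_rot": [0,0,0],"hand": -1},
])

```text
time: 7.05
tcp_pos: [0.5725, -0.0765, 0.1339]
orientation: [[-0.999, -0.042, 0.004], [-0.042, 0.999, 0.001], [-0.004, 0.0, -1.0]]
ft_force: [7.8, -0.2, -10.7]
opening: 0.39
grasp_force: 51.0
```

```bash
python3 - <<'E'
from h import *
st()
places("side",["plunger_knob","wing_head"])
places("top",["plunger_knob","wing_head","sleeve_top"])
E
```

```text
t 7.05 tcp [ 0.5725 -0.0765  0.1339] yang 92.41 q [-1.200e+01  1.980e+01  1.050e+02  1.000e-01  5.500e+01 -1.044e+02] F [  7.8  -0.2 -10.7] T [-0.18 -1.1   0.05] op 0.39 gf 51.0
side plunger_knob [([0.5705, -0.0704, 0.135], 0.54)]
side wing_head [([0.5738, 0.0041, 0.1214], 0.59)]
top plunger_knob []
top wing_head [([0.5651, 0.0062, 0.1244], 0.36)]
top sleeve_top [([0.571, -0.0394, 0.0768], 0.77)]
```

Request:
arm_command([
  {"delta_pos": [0,-0.5,6],"delta_rot": [0,0,0],"hand": -1},
  {"delta_pos": [0,-0.5,12],"delta_rot": [0,0,0],"hand": -1},
  {"delta_pos": [0,-0.5,17],"delta_rot": [0,0,0],"hand": -1},
  {"delta_pos": [0,-0.5,19],"delta_rot": [0,0,0],"hand": -1},
  {"delta_pos": [0,-0.5,19],"delta_rot": [0,0,0],"hand": -1},
])

```text
time: 8.02
tcp_pos: [0.5726, -0.0768, 0.1173]
orientation: [[-0.999, -0.042, 0.003], [-0.042, 0.999, 0.001], [-0.003, 0.0, -1.0]]
ft_force: [4.1, 2.7, 1.4]
opening: 0.393
grasp_force: 51.7
```

```bash
python3 -c "
from h import *
st()"
```

```text
t 8.03 tcp [ 0.5726 -0.0768  0.1173] yang 92.43 q [-1.200e+01  2.120e+01  1.054e+02  1.000e-01  5.320e+01 -1.045e+02] F [4.1 2.7 1.4] T [ 0.28 -0.52  0.04] op 0.393 gf 51.7
```

Request:
arm_command([
  {"delta_pos": [0,0,0],"delta_rot": [0,0,0],"hand": 1},
  {"delta_pos": [0,0,0],"delta_rot": [0,0,0],"hand": 1},
  {"delta_pos": [0,0,0],"delta_rot": [0,0,0],"hand": 1},
  {"delta_pos": [0,0,0],"delta_rot": [0,0,0],"hand": 1},
  {"delta_pos": [0,0,-40],"delta_rot": [0,0,0],"hand": 1},
  {"delta_pos": [0,0,-80],"delta_rot": [0,0,0],"hand": 1},
  {"delta_pos": [0,40,-100],"delta_rot": [0,0,-8],"hand": 1},
  {"delta_pos": [0,80,-100],"delta_rot": [0,0,-17],"hand": 1},
  {"delta_pos": [0,80,-100],"delta_rot": [0,0,-25],"hand": 1},
  {"delta_pos": [0,80,-100],"delta_rot": [0,0,-25],"hand": 1},
  {"delta_pos": [0,80,-100],"delta_rot": [0,0,-25],"hand": 1},
])

```text
time: 9.4
tcp_pos: [0.5677, 0.0023, 0.2161]
orientation: [[-0.889, -0.459, -0.0], [-0.459, 0.889, -0.0], [0.0, 0.0, -1.0]]
ft_force: [0.5, -0.4, -0.3]
opening: 1.003
grasp_force: 0.0
```

```bash
python3 - <<'E'
from h import *
st()
f=robot.grab_frame("wrist");cv2.imwrite("pics/w2.png",f["pixels"][:,:,::-1])
places("wrist",["plunger_knob","wing_head","sleeve_top"])
places("side",["plunger_knob","wing_head"])
places("top",["plunger_knob","wing_head","sleeve_top"])
E
```

```text
t 9.4 tcp [0.5677 0.0023 0.2161] yang 117.3 q [  -4.2   13.1  103.    -0.    63.9 -121.5] F [ 0.5 -0.4 -0.3] T [0.01 0.01 0.02] op 1.003 gf 0.0
wrist plunger_knob [([0.5676, -0.0768, 0.1237], 0.7)]
wrist wing_head [([0.569, -0.0016, 0.1201], 0.74)]
wrist sleeve_top [([0.5691, -0.0353, 0.0726], 0.69)]
side plunger_knob [([0.5692, -0.0734, 0.1198], 0.45), ([0.5682, -0.038, 0.077], 0.24)]
side wing_head [([0.5729, 0.0022, 0.1222], 0.85)]
top plunger_knob [([0.5723, -0.0795, 0.1211], 0.66), ([0.5782, -0.0785, 0.074], 0.38)]
top wing_head [([0.5684, 0.0056, 0.124], 0.63)]
top sleeve_top [([0.5693, -0.0379, 0.0769], 0.66)]
```

View pics/w2.png

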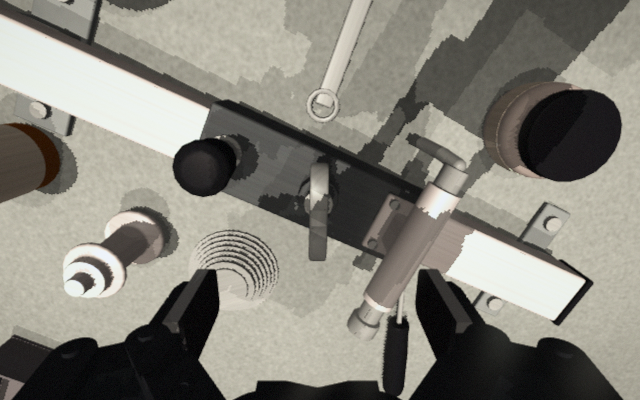

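The wing plate is vertical at column 318, which is centred between the fingers, and the knob is seated. I'll close partly, descend and grip.

Request:
arm_command([
  {"delta_pos": [0,0,0],"delta_rot": [0,0,0],"hand": 0.1},
  {"delta_pos": [0,0,30],"delta_rot": [0,0,0],"hand": 0.1},
  {"delta_pos": [0,0,60],"delta_rot": [0,0,0],"hand": 0.1},
  {"delta_pos": [0,0,85],"delta_rot": [0,0,0],"hand": 0.1},
  {"delta_pos": [0,0,97],"delta_rot": [0,0,0],"hand": 0.1},
  {"delta_pos": [0,0,97],"delta_rot": [0,0,0],"hand": -1},
  {"delta_pos": [0,0,97],"delta_rot": [0,0,0],"hand": -1},
  {"delta_pos": [0,0,97],"delta_rot": [0,0,0],"hand": -1},
  {"delta_pos": [0,0,97],"delta_rot": [0,0,0],"hand": -1},
  {"delta_pos": [0,0,97],"delta_rot": [0,0,0],"hand": -1},
], grip_force=30)

```text
time: 11.25
tcp_pos: [0.5683, 0.0028, 0.1203]
orientation: [[-0.888, -0.461, 0.001], [-0.461, 0.888, 0.0], [-0.001, -0.0, -1.0]]
ft_force: [-2.1, 1.3, 4.6]
opening: 0.131
grasp_force: 33.4
```

```bash
python3 -c "
from h import *
st()"
```

```text
t 11.25 tcp [0.5683 0.0028 0.1203] yang 117.44 q [  -4.1   20.1  106.5    0.    53.3 -121.6] F [-2.1  1.3  4.6] T [0.12 0.24 0.02] op 0.131 gf 33.4
```

Request:
arm_command([
  {"delta_pos": [0,0,0],"delta_rot": [0,0,10],"hand": -1},
  {"delta_pos": [0,0,0.1],"delta_rot": [0,0,20],"hand": -1},
  {"delta_pos": [0,0,0.2],"delta_rot": [0,0,30],"hand": -1},
  {"delta_pos": [0,0,0.3],"delta_rot": [0,0,40],"hand": -1},
  {"delta_pos": [0,0,0.4],"delta_rot": [0,0,50],"hand": -1},
  {"delta_pos": [0,0,0.5],"delta_rot": [0,0,60],"hand": -1},
  {"delta_pos": [0,0,0.6],"delta_rot": [0,0,70],"hand": -1},
  {"delta_pos": [0,0,0.7],"delta_rot": [0,0,80],"hand": -1},
  {"delta_pos": [0,0,0.8],"delta_rot": [0,0,90],"hand": -1},
  {"delta_pos": [0,0,0.8],"delta_rot": [0,0,100],"hand": -1},
  {"delta_pos": [0,0,0.8],"delta_rot": [0,0,110],"hand": -1},
  {"delta_pos": [0,0,0.9],"delta_rot": [0,0,120],"hand": -1},
  {"delta_pos": [0,0,0.9],"delta_rot": [0,0,120],"hand": -1},
])

```text
time: 12.88
tcp_pos: [0.568, 0.0023, 0.1193]
orientation: [[0.045, 0.999, 0.0], [0.999, -0.045, -0.001], [-0.001, 0.0, -1.0]]
ft_force: [-1.9, -0.4, 4.6]
opening: 0.135
grasp_force: 33.7
```

```bash
python3 -c "
from h import *
st()"
```

```text
t 12.88 tcp [0.568  0.0023 0.1193] yang -2.61 q [-4.100e+00  2.020e+01  1.065e+02 -1.000e-01  5.330e+01 -1.500e+00] F [-1.9 -0.4  4.6] T [-0.16  0.51 -0.05] op 0.135 gf 33.7
```

Request:
arm_command([
  {"delta_pos": [0,0,0],"delta_rot": [0,0,10],"hand": -1},
  {"delta_pos": [0,0,0.1],"delta_rot": [0,0,20],"hand": -1},
  {"delta_pos": [0,0,0.2],"delta_rot": [0,0,30],"hand": -1},
  {"delta_pos": [0,0,0.3],"delta_rot": [0,0,40],"hand": -1},
  {"delta_pos": [0,0,0.4],"delta_rot": [0,0,50],"hand": -1},
  {"delta_pos": [0,0,0.5],"delta_rot": [0,0,60],"hand": -1},
  {"delta_pos": [0,0,0.6],"delta_rot": [0,0,70],"hand": -1},
  {"delta_pos": [0,0,0.6],"delta_rot": [0,0,77],"hand": -1},
  {"delta_pos": [0,0,0.6],"delta_rot": [0,0,80],"hand": -1},
  {"delta_pos": [0,0,0.6],"delta_rot": [0,0,80],"hand": -1},
])

```text
time: 14.12
tcp_pos: [0.5676, 0.0026, 0.1186]
orientation: [[0.992, 0.129, -0.001], [0.129, -0.992, -0.0], [-0.001, -0.0, -1.0]]
ft_force: [-3.6, 0.8, 6.0]
opening: 0.136
grasp_force: 33.7
```

```bash
python3 -c "
from h import *
st()"
```

```text
t 14.12 tcp [0.5676 0.0026 0.1186] yang -82.58 q [ -4.1  20.2 106.6  -0.   53.2  78.5] F [-3.6  0.8  6. ] T [ 0.15  0.57 -0.05] op 0.136 gf 33.7
```

Request:
arm_command([
  {"delta_pos": [0,0,0],"delta_rot": [0,0,2],"hand": -1},
  {"delta_pos": [0,0,0],"delta_rot": [0,0,4],"hand": -1},
  {"delta_pos": [0,0,0],"delta_rot": [0,0,6],"hand": -1},
  {"delta_pos": [0,0,0],"delta_rot": [0,0,7],"hand": -1},
  {"delta_pos": [0,0,0],"delta_rot": [0,0,7],"hand": -1},
])

```text
time: 14.75
tcp_pos: [0.5679, 0.0026, 0.1186]
orientation: [[1.0, 0.011, 0.0], [0.011, -1.0, -0.001], [0.0, 0.001, -1.0]]
ft_force: [-2.8, -0.3, 5.8]
opening: 0.136
grasp_force: 46.2
```

```bash
python3 -c "
from h import *
st()"
```

```text
t 14.75 tcp [0.5679 0.0026 0.1186] yang -89.34 q [-4.100e+00  2.020e+01  1.066e+02 -1.000e-01  5.320e+01  8.530e+01] F [-2.8 -0.3  5.8] T [0.16 0.42 0.83] op 0.136 gf 46.2
```

The torque jumped to 0.83 N m at the expected angle, so the screw has bottomed. Next is the quarter turn back.

Request:
arm_command([
  {"delta_pos": [0,0,0],"delta_rot": [0,0,-10],"hand": -1},
  {"delta_pos": [0,0,-0.1],"delta_rot": [0,0,-20],"hand": -1},
  {"delta_pos": [0,0,-0.2],"delta_rot": [0,0,-30],"hand": -1},
  {"delta_pos": [0,0,-0.3],"delta_rot": [0,0,-40],"hand": -1},
  {"delta_pos": [0,0,-0.4],"delta_rot": [0,0,-50],"hand": -1},
  {"delta_pos": [0,0,-0.5],"delta_rot": [0,0,-60],"hand": -1},
  {"delta_pos": [0,0,-0.6],"delta_rot": [0,0,-70],"hand": -1},
  {"delta_pos": [0,0,-0.7],"delta_rot": [0,0,-80],"hand": -1},
  {"delta_pos": [0,0,-0.7],"delta_rot": [0,0,-89],"hand": -1},
  {"delta_pos": [0,0,-0.7],"delta_rot": [0,0,-92],"hand": -1},
  {"delta_pos": [0,0,-0.7],"delta_rot": [0,0,-92],"hand": -1},
  {"delta_pos": [0,0,-0.7],"delta_rot": [0,0,-92],"hand": 0},
  {"delta_pos": [0,0,-0.7],"delta_rot": [0,0,-92],"hand": 0},
  {"delta_pos": [0,0,-0.7],"delta_rot": [0,0,-92],"hand": 0},
  {"delta_pos": [0,0,-0.7],"delta_rot": [0,0,-92],"hand": 0},
  {"delta_pos": [0,0,-30],"delta_rot": [0,0,-92],"hand": 0},
  {"delta_pos": [0,0,-65],"delta_rot": [0,0,-92],"hand": 0},
  {"delta_pos": [0,0,-100],"delta_rot": [0,0,-92],"hand": 0},
  {"delta_pos": [0,0,-100],"delta_rot": [0,0,-92],"hand": 0},
  {"delta_pos": [0,0,-100],"delta_rot": [0,0,-92],"hand": 0},
])

```text
time: 17.25
tcp_pos: [0.5672, 0.0027, 0.217]
orientation: [[-0.043, 0.999, -0.001], [0.999, 0.043, 0.0], [0.0, -0.001, -1.0]]
ft_force: [-0.2, 0.5, -0.5]
opening: 0.497
grasp_force: 0.0
```

```bash
python3 - <<'E'
from h import *
st()
f=robot.grab_frame("wrist");cv2.imwrite("pics/w3.png",f["pixels"][:,:,::-1])
places("wrist",["plunger_knob","wing_head","sleeve_top"])
places("side",["plunger_knob","wing_head"])
E
```

```text
t 17.25 tcp [0.5672 0.0027 0.217 ] yang 2.44 q [ -4.1  13.  102.9  -0.   64.1  -6.6] F [-0.2  0.5 -0.5] T [-0.01 -0.02  0.02] op 0.497 gf 0.0
wrist plunger_knob [([0.572, -0.0783, 0.1215], 0.81)]
wrist wing_head [([0.5688, 0.0001, 0.1248], 0.66)]
wrist sleeve_top [([0.5705, -0.0376, 0.0768], 0.85), ([0.5726, -0.0371, -0.005], 0.52)]
side plunger_knob [([0.5707, -0.0731, 0.1174], 0.59)]
side wing_head [([0.5734, -0.0002, 0.1226], 0.58)]
```

View pics/w3.png

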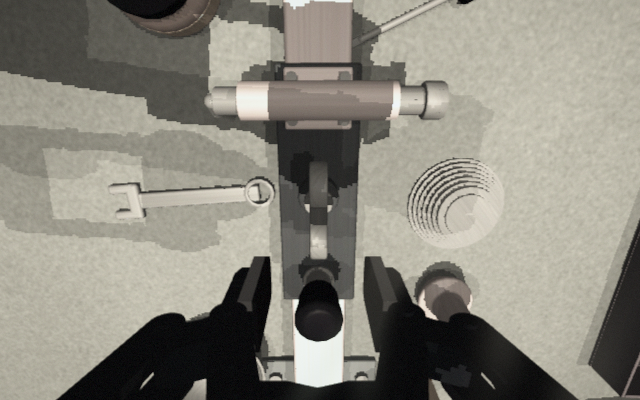

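The wing lies along the beam at column 318, a quarter turn up. The knob sits low at (319,305), and nothing is touching the gripper. I'm handing in.

```bash
python3 -c "
from cell import robot
print(robot.sign_off())"
```

```text
the job is handed in; nothing more can be done
None
```

I handed the job in at about 17 s: the mount is at the last hole with the pin down, and the gib screw was bottomed and backed off a quarter turn; the sign-off returned no verdict.

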